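# Load the label roll and hold a driver module on the sloped applicator face

### The job

Load the label roll onto the applicator's upright spindle, all the way down, and let go of it. Then pick up the driver module by its black block, tilt it to match the applicator's sloped sprung face, and gently hold its flat underside flush, centred and square on that face, pushing the face about 6 mm in against its springs. Finish while still gripping and pressing the module there, and leave the other things on the bench where they are.

Things in the scene. Friction and masses are not known exactly. Their poses are not given: they have to be found in the camera images.
- roll_center (a point): Label roll, loose, upright: cardboard core tube, 36 mm outside, 27 mm bore right through, 75 mm tall; white paper wound to 68 mm diameter on its lower 34 mm. Grip the bare core that stands 41 mm out above the paper. 100 to 200 g. Point on its axis half-way up, 37.5 mm above the underside; z up its axis. Starts nearer the robot, left or right; the module on the other side.
- roll: The same label roll; origin at the centre of its underside, z up its axis.
- module_center (a point): Driver module, loose, flat on the mat: aluminium plate 100 x 70 x 6 mm with a black block 50 x 28 mm on its middle, its top 50 mm above the flat underside. Grip the block across its 28 mm (along y). About 200 g. Point at the module's centre, 25 mm above the underside; x along the 100 mm, y along the 70 mm, z away from the underside. Turned end for end it fits as well.
- module: The same driver module; origin at the centre of its underside, same axes.
- spindle_foot (a point): Centre of the applicator's spindle foot, on the 60 mm seat disc (18 mm above the bench) that the roll comes to rest on. The steel spindle rises 55 mm from here: 20 mm diameter for 47 mm, then tapering to 10 mm. It stands at the right end of the applicator's fixed base, 180 mm from the sloped face at the left end. Axes of the base: x to its back, y to its left, z up.
- station: The label applicator, one fixed grey machine: base 130 mm deep (x), 290 mm wide (y), 12 mm high; origin under its centre. Spindle at its right end, sloped sprung face at its left end, seen from the robot.
- face (a point): Centre of the upper surface of the applicator's aluminium face plate, 130 (x) x 100 (y) x 8 mm; x points up the slope, away from the robot, y level, z is the outward normal, leaning towards the robot. Slope 10 to 29 degrees, differs at each start and is clamped firm. About 97 mm above the bench. The plate slides straight in along -z on springs and the point moves with it.
- press (a joint): How far the sprung face plate is pushed in along its own normal, in metres: about 0 free, 0.014 at the stop. About 1.5 N per mm, so 6 mm takes about 9 N.
- screwdriver: Bystander: screwdriver lying beyond the applicator; leave alone.
- carton: Bystander: small cardboard carton 60 x 90 x 55 mm beyond the applicator; origin under its centre; leave alone.
- bin: Bystander: open blue parts bin 150 x 110 x 60 mm at the right; origin under its centre; leave alone.
- clamp: Bystander: red cast pole clamp 90 x 70 x 52 mm at the left; origin under its centre; leave alone.
Things that resemble listed ones, but are neither listed nor needed, are in the scene too. What is shaped like the module but purple is not meant. What is shaped like the roll but blue is not meant.

How it is judged (in metres and radians):
On the way, in this order (a step that is already met when the one before it is completed fails the run):
1. the label roll is fully down on the spindle and released (horizontal distance between roll_center and spindle_foot below 0.006 m and z of roll_center in the frame of spindle_foot between 0.033 and 0.042 m and angle between roll_center's own z axis and vertical below 0.08 rad and contact force between the fingers and roll below 0.1 N), for 0.2 s.
2. the driver module is lifted clear of the bench in the gripper (height (world z) of module_center above 0.06 m and contact force between the fingers and module above 3 N), for 0.1 s.
At the end, for the whole second after the job is handed in: Roll released, upright, within 4 mm of the spindle seat and 6 mm of its axis; module still gripped, at rest, underside flush on the face (3 mm, 0.04 rad), centred within 15 mm each way, square within 0.15 rad (either way round), face pushed in 3.5 to 10.5 mm (all of step 1 and angle between the z axis of module_center and the z axis of face, either way round below 0.04 rad and angle between the x axis of module_center and the x axis of face, either way round below 0.15 rad and z of module in the frame of face between -0.004 and 0.003 m and x of module_center in the frame of face between -0.015 and 0.015 m and y of module_center in the frame of face between -0.015 and 0.015 m and value of joint press between 0.0035 and 0.0105 m and contact force between the fingers and module above 3 N and linear speed of module below 0.02 m/s); the arm keeps its last pose, push and grip.
It fails at once if the sprung face is rammed in against its stop (13.5 mm) (value of joint press above 0.0135 m).
It fails at once if the screwdriver is moved more than 30 mm (distance of screwdriver from where it was at the start of the episode above 0.03 m).
It fails at once if the carton is moved more than 30 mm (distance of carton from where it was at the start of the episode above 0.03 m).
It fails at once if the blue bin is moved more than 30 mm (distance of bin from where it was at the start of the episode above 0.03 m).
It fails at once if the red clamp casting is moved more than 30 mm (distance of clamp from where it was at the start of the episode above 0.03 m).
It also fails if it takes over 61 s, if anything falls off the work surface, if the arm or the gripper's body presses on something with over 40 N, if the wrist force passes 120 N, or if a joint passes its speed limit or range.

### The arm

A 6-joint arm with a two-finger parallel gripper is mounted at the origin on the work surface. World frame = base frame: x ahead of the robot, y to its left, z up, the work surface at z = 0. Lengths are in mm, angles in degrees, forces in N, time in s.
With the tool pointing down it reaches from about 275 to 1000 mm from the base axis. Payload 8.4 kg.
Tool frame: the origin (TCP) lies midway between the tips of the shut fingers; the grasp point (between the pads) lies 19 mm behind it (tcp_to_grasp is the distance from the TCP to the grasp point, in mm); z points along the fingers, y is the line along which they close (so a half turn about z gives the same grasp; the last joint's range is limited). The gripper opens to 85 mm and grips with 20 to 120 N. Pads are 22 mm wide; open, the fingers measure 114 mm over their backs; the gripper's body (76 mm by 85 mm) begins 54 mm behind the grasp point. The pads swing forward as they close: fully open they stand 13 mm farther back than shut.
Start: joints at [-73.877, 20.225, 93.587, -0, 66.188, -0.138], TCP at [175.002, -600.002, 231.281] pointing down, gripper open.
Joint ranges: [-150.9, 150.9], [-52.94, 120.26], [3.33, 152.33], [-74.26, 254.26], [0, 154.13], [-172.89, 172.89]. Speed limits (degrees/s): [127.2, 127.2, 159.86, 180, 180, 180].

### API

Orientations are given as [roll, pitch, yaw] about the fixed x, y, z axes, in that order (R = Rz(yaw) Ry(pitch) Rx(roll)).
In Python, from cell import * gives the robot as it stands. The module is installed in compiled form; this text tells all that it offers. Calls block until the motion is done:
- move_to(position, orientation): joint-space move of the TCP to a pose.
- servo_line(position, orientation=None, feed=150, f_stop=None): straight line of the TCP; orientation=None keeps the orientation; feed is the mean speed in mm/s. With f_stop (N) it stops when the force on the tool has changed by that much, and returns True; else False.
- move_joints(angles): joint-space move.
- grip(opening): finger opening in mm; the grip force is fixed at half the most; returns when the fingers have stopped.
- wait(seconds).
- ik(position, orientation): joint angles nearest the present ones, or None.
- read_state(): the state.
- read_camera(name): name is "scene" or "top" or "wrist"; returns the picture (420x560x3 uint8, red, green, blue); there is no depth.
- calibration(name): a dict with "vertical_fov" (degrees; the focal length in pixels is half the picture's height over the tangent of half this angle, whatever the lens; pixels are square), "cx", "cy" (the principal point, pixels), "R" (3x3) and "t" (3): a world point X has camera coordinates R X + t. Camera axes: x right, y down, z forward; pixel columns grow to the right and rows downward; lengths in mm; the calibration is good to about 2 mm. A picture is of the moment at which its call begins: read the wrist's pose just before it. calibration takes no time and is no camera call; for the wrist camera it gives the pose at the moment of the call.
A pose or a line that the arm cannot do raises PlanningError and nothing moves.
- hand_in(): hands the job in; it is judged then, once.
The state is a dict: "t": time; "joints": joint angles; "qd": joint speeds; "effort": joint torques, N m; "ee_pos": TCP position; "tool_rot": TCP orientation; "force": force on the tool from outside, world axes, zero at the start; "ft_torque": the same for the moment, N m; "finger_gap": finger opening in mm; "finger_force": force on a finger pad.
Only numpy, scipy, OpenCV 4.12 (cv2) and the standard library are available. Lean on these libraries where they do the work, as an engineer would, in place of code of your own. Each camera call takes 0.05 s, during which the arm holds its last target. There are 200 camera calls.

## Working session

There is one attempt and no reset: what is moved stays moved. The work goes in short steps, each a Python script; the robot and the scene stay as the last script left them, time stands still between calls to the robot, and variables do not carry over. Pictures are saved under pics/ and viewed, at most 10 in all, crops included, and the job is handed in when it is done.

```bash
mkdir -p pics
python3 - <<'E'
from cell import *
import cv2, numpy as np
for n in ("scene","top"):
    im=read_camera(n); cv2.imwrite(f"pics/{n}0.png",cv2.resize(im[:,:,::-1],(800,600),interpolation=cv2.INTER_CUBIC)); np.save(f"pics/{n}0.npy",im)
    c=calibration(n); print(n,c["vertical_fov"],c["cx"],c["cy"],np.round(c["R"],3).tolist(),np.round(c["t"],1))
print(read_state()["t"])
E
```

```text
scene 42.136968874794775 281.889041840334 208.15833488255328 [[0.19, 0.982, 0.014], [0.736, -0.133, -0.664], [-0.65, 0.136, -0.748]] [ -93.9 -340.7 1701.9]
top 56.112202725137955 278.8579996155907 211.8369774496497 [[-0.012, -1.0, -0.0], [-0.996, 0.012, -0.094], [0.094, -0.001, -0.996]] [ -4.  559.6 983.3]
0.1
```

View pics/scene0.png

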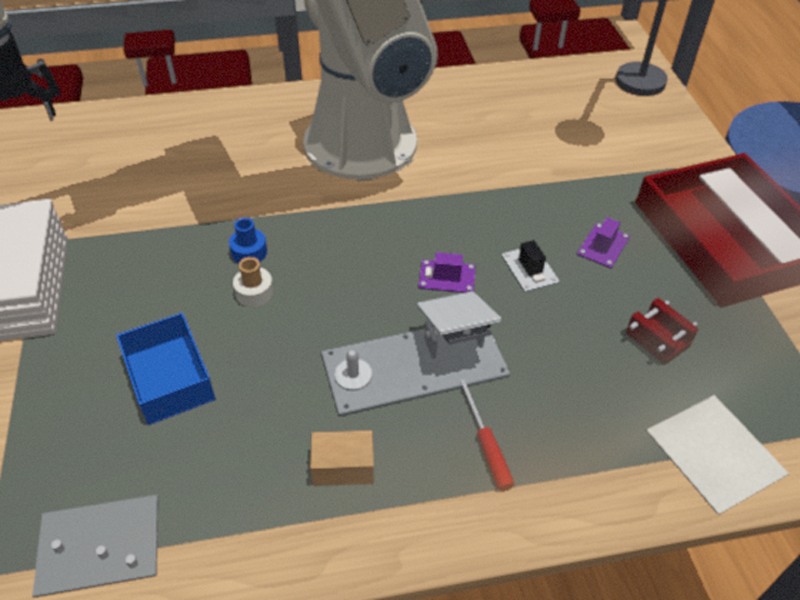

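View pics/top0.png

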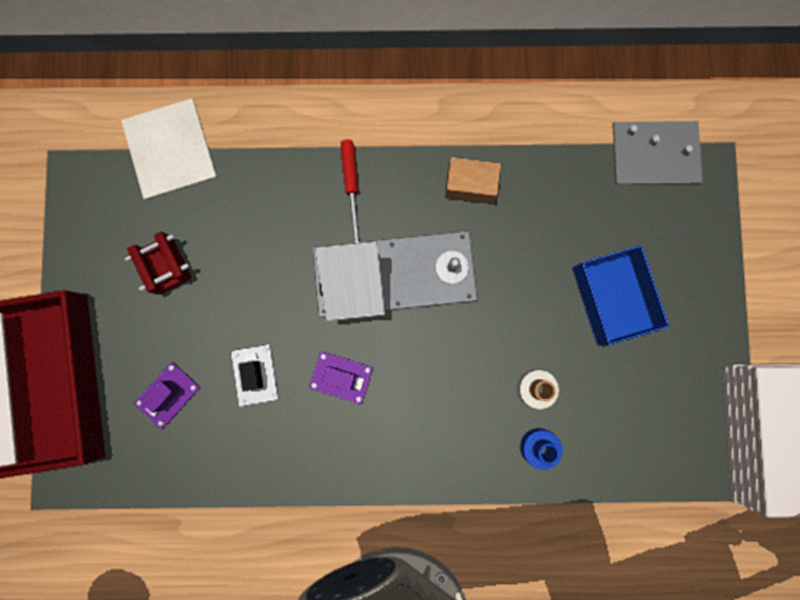

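Candidates (800×600 top view). Roll: white paper with brown core at (541,390) matches; the blue one at (542,449) is a decoy. Module: pale plate with black block at (253,376) matches; the purple ones at (167,395) and (341,377) are decoys. The spindle tip is at (455,264) and the sloped face at about (350,282). In the scene view the roll is at (250,268) and the module at (531,262).

```bash
cat > h.py <<'E'
from cell import *
import cv2, numpy as np
from scipy.spatial.transform import Rotation as Rn
def P(c):
    f=210/np.tan(np.radians(c["vertical_fov"]/2))
    return np.array([[f,0,c["cx"]],[0,f,c["cy"]],[0,0,1]])@np.c_[np.array(c["R"]),np.array(c["t"])]
def tri(obs):  # [(P,(u,v))...] -> point, reproj residual px
    A=np.vstack([[u*p[2]-p[0],v*p[2]-p[1]] for p,(u,v) in obs])
    A/=np.linalg.norm(A[:,:3],axis=1)[:,None]
    X=np.linalg.lstsq(A[:,:3],-A[:,3],rcond=None)[0]
    r=[np.linalg.norm((p@np.r_[X,1])[:2]/(p@np.r_[X,1])[2]-np.array(q)) for p,q in obs]
    return X,np.round(r,1)
def plane(p,uv,z):
    u,v=uv; A=np.array([u*p[2]-p[0],v*p[2]-p[1]])
    return np.r_[np.linalg.solve(A[:,:2],-A[:,2]*z-A[:,3]),z]
E
python3 - <<'E'
from h import *
T,S=P(calibration("top")),P(calibration("scene"))
for n,a,b in [("coretop",(544,390),(250,265)),("block",(251,375),(533,248)),("tip",(455,264),(352,352)),
 ("f1",(314,248),(440,333)),("f2",(377,243),(500,319))]:
    print(n,*tri([(T,np.array(a)*.7),(S,np.array(b)*.7)]))
for n,a in [("f1",(314,248)),("f2",(377,243)),("f3",(384,317)),("f4",(326,321))]: print(n,plane(T,np.array(a)*.7,97))
for n,a in [("pl1",(232,351)),("pl2",(271,346)),("pl3",(277,402)),("pl4",(238,406))]: print(n,plane(T,np.array(a)*.7,6))
for a in [(373,241),(469,233),(477,300)]: print("base",plane(T,np.array(a)*.7,12))
print("roll paper ctr z34",plane(T,np.array((539,390))*.7,34))
s=read_state(); c=calibration("wrist"); R=np.array(c["R"]); 
Rt=Rn.from_euler("xyz",s["tool_rot"],degrees=True).as_matrix()
cam=-R.T@c["t"]; print("cam in tool",Rt.T@(cam-s["ee_pos"]),"\n",Rt.T@R.T, s["tool_rot"],c["vertical_fov"])
E
```

```text
coretop [ 404.18797727 -254.17965642   70.6630023 ] [0.3 0.3]
block [435.3426412  248.16169973  53.93331496] [1.4 1.3]
tip [ 621.77147939 -108.32784499   67.69016198] [0.5 0.5]
f1 [639.66789544  78.98447791 109.81260299] [20.9 22. ]
f2 [656.68193906  67.10971407 154.04515837] [20.8 22.2]
f1 [646.84392723 130.17817174  97.        ]
f2 [654.10494742  24.09209001  97.        ]
f3 [529.08098125  13.50328915  97.        ]
f4 [523.57675262 109.97813104  97.        ]
pl1 [476.8195718  292.25451867   6.        ]
pl2 [485.02167394 221.54790137   6.        ]
pl3 [384.35995099 209.82198428   6.        ]
pl4 [378.09151197 279.91275858   6.        ]
base [675.14523609  34.49063085  12.        ]
base [ 687.96276177 -142.30684408   12.        ]
base [ 563.89666423 -153.9185907    12.        ]
roll paper ctr z34 [ 401.84341018 -255.57233658   34.        ]
cam in tool [  67.7685847    -0.19237415 -142.34272906] 
 [[-6.70161447e-04 -9.63844520e-01 -2.66464431e-01]
 [ 9.99999533e-01 -8.31612182e-04  4.93062844e-04]
 [-6.96830987e-04 -2.66463976e-01  9.63844627e-01]] [-1.79928681e+02 -1.30798604e-03  1.62593524e+01] 67.37628350205232
```

Run:
```python
from h import *
import pickle
V={}
for n,p in dict(A=(380,-335,220),B=(380,-235,220),C=(590,-130,260),D=(590,30,260),E=(590,200,260),F=(420,310,200),G=(420,210,200)).items():
    move_to(p,[180,0,0]); wait(.15); Pm=P(calibration("wrist")); V[n]=(Pm,read_camera("wrist"))
V["T"]=(P(calibration("top")),np.load("pics/top0.npy")); V["S"]=(P(calibration("scene")),np.load("pics/scene0.npy"))
pickle.dump(V,open("v.pkl","wb")); print(read_state()["t"])
def crop(n,X,w=100,h=75,s=4):
    Pm,im=V[n]; q=Pm@np.r_[X,1]; u,v=(q[:2]/q[2]).round().astype(int); u0,v0=max(0,min(560-w,u-w//2)),max(0,min(420-h,v-h//2))
    print(n,u0,v0); return cv2.resize(im[v0:v0+h,u0:u0+w,::-1],None,fx=s,fy=s,interpolation=cv2.INTER_CUBIC)
r=[404,-254,70]; m=[435,251,25]
g=np.vstack([np.hstack([crop("A",r,160,120,2.5),crop("B",r,160,120,2.5)]),np.hstack([crop("F",m,200,150,2),crop("G",m,200,150,2)])])
cv2.imwrite("pics/rm.png",g)
s=[622,-108,50]; f=[588,70,97]
g=np.vstack([np.hstack([crop("C",s,160,120,2.5),crop("D",s,160,120,2.5)]),np.hstack([crop("C",f,200,150,2),crop("E",f,200,150,2)])])
cv2.imwrite("pics/sf.png",g)
```

```text
6.925
A 116 108
B 223 109
F 241 100
G 144 99
C 183 92
D 327 93
C 0 117
E 313 117
```

View pics/rm.png

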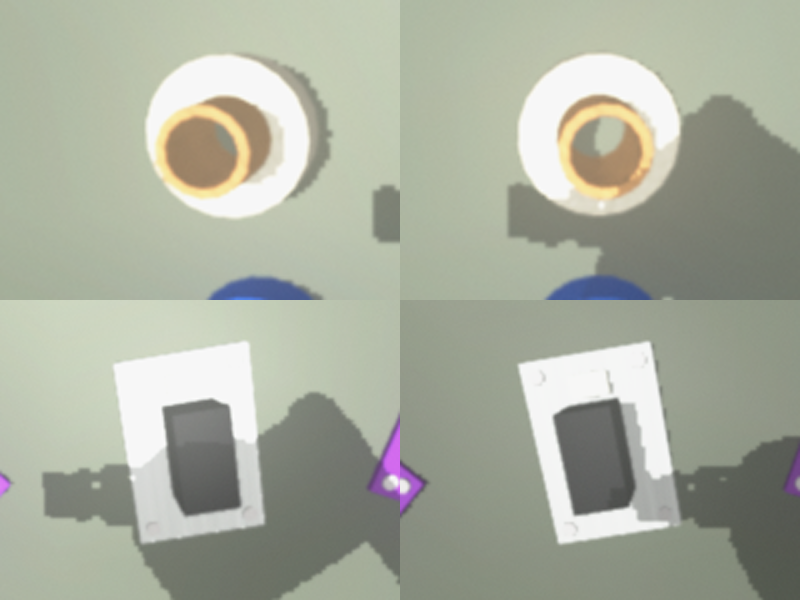

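View pics/sf.png

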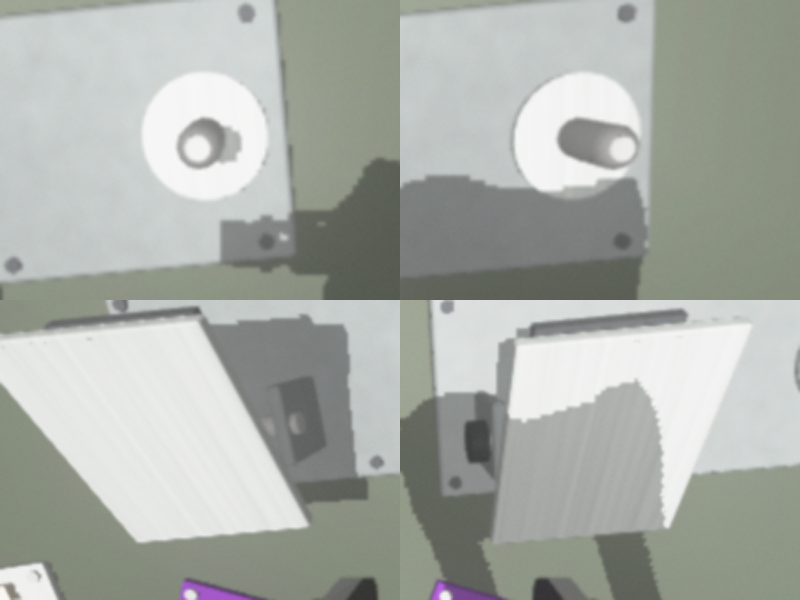

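The crops confirm the choice. In the top row, the core-top ring is centred at crop (203,150) in A and (207,150) in B. In the bottom row, the pale plate and black block have clear corners. The second picture shows the spindle tip at (197,148) in C and (222,149) in D, and the seat disc and face plate corners in C and E. Next I triangulate these and enlarge the face corners.

Run:
```python
from h import *
import pickle
V=pickle.load(open("v.pkl","rb"))
def px(o,s,c): return (np.array(c)+.5)/s-.5+np.array(o)
def t2(name,a,oa,ca,b,ob,cb,s):
    X,r=tri([(V[a][0],px(oa,s,ca)),(V[b][0],px(ob,s,cb))]); print(name,X.round(1),r); return X
A,B,C,D,Ff,G=(116,108),(223,109),(183,92),(327,93),(241,100),(144,99)
t2("core",'A',A,(203,150),'B',B,(207,150),2.5)
t2("paper",'A',A,(229,136),'B',B,(199,134),2.5)
t2("tip",'C',C,(197,148),'D',D,(222,149),2.5)
t2("seat",'C',C,(204,135.5),'D',D,(176,135.5),2.5)
t2("bolt",'C',C,(246,13),'D',D,(226,13),2.5)
pl=np.array([t2("pl",'F',Ff,a,'G',G,b,2) for a,b in zip([(113,64),(249,42),(264,223),(141,244)],[(118,64),(251,42),(280,224),(158,244)])])
print("mean",pl.mean(0), [np.linalg.norm(pl[i]-pl[i-1]).round(1) for i in range(4)])
d=pl[0]+pl[1]-pl[2]-pl[3]; print("yaw",np.degrees(np.arctan2(d[1],d[0])))
for a,b in zip([(172,118),(230,105),(186,215)],[(154,115),(217,102),(174,215)]): t2("blk",'F',Ff,a,'G',G,b,2)
# face corners crops
c0=[(640,130,125),(654,26,125),(529,14,70),(520,112,70)]
rows=[]
for n in "CDE":
    row=[]
    for X in c0:
        q=V[n][0]@np.r_[X,1]; u,v=(q[:2]/q[2]).round().astype(int); u0,v0=np.clip(u-20,0,520),np.clip(v-20,0,380)
        print(n,u0,v0,end="; "); t=cv2.resize(V[n][1][v0:v0+40,u0:u0+40,::-1],(200,200),interpolation=cv2.INTER_CUBIC); t[:, -1]=t[-1]=0; row.append(t)
    rows.append(np.hstack(row))
cv2.imwrite("pics/fc.png",np.vstack(rows))
```

```text
core [ 404.7 -256.1   73.6] [0.2 0.2]
paper [ 404.6 -255.7   30.7] [0.2 0.2]
tip [ 624.9 -108.2   72.4] [0.2 0.2]
seat [ 625.8 -107.9   18. ] [0. 0.]
bolt [ 682.  -128.3   11.8] [0. 0.]
pl [477.2 295.5   3.5] [0.1 0.1]
pl [488.2 225.6   6.3] [0. 0.]
pl [390.8 210.7   6.1] [0.1 0.1]
pl [379.1 279.    6.8] [0.1 0.1]
mean [433.8461833  252.72434297   5.6673154 ] [np.float64(99.5), np.float64(70.8), np.float64(98.5), np.float64(69.3)]
yaw 9.112552521134978
blk [454.8 269.5  46.9] [0.7 0.7]
blk [459.9 240.8  38.4] [0.7 0.7]
blk [408.1 261.7  50.6] [0. 0.]
C 0 120; C 79 103; C 135 217; C 49 225; D 146 121; D 267 104; D 277 218; D 190 226; E 343 121; E 466 104; E 428 218; E 340 226;
```

View pics/fc.png

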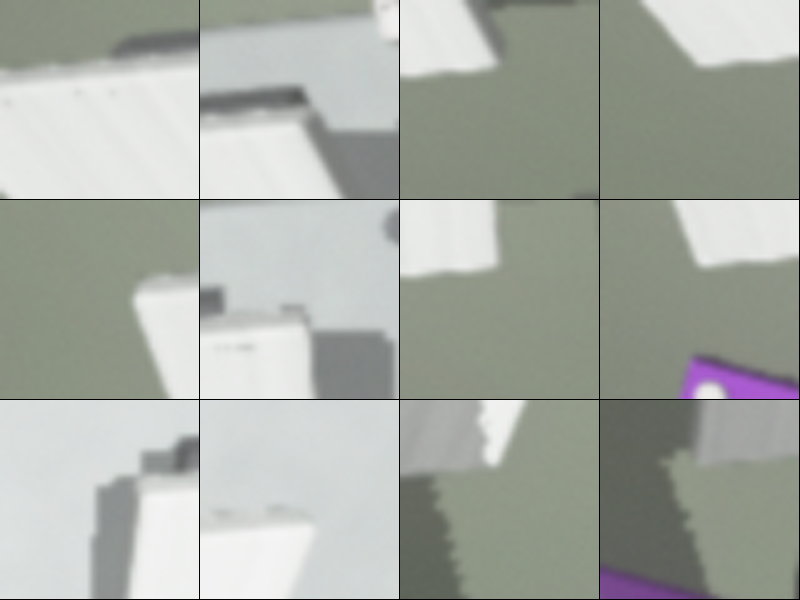

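The grid shows the upper-surface corners in C, D and E (TL of C is off the picture). For example, in D the corners are at (135,97), (105,122), (97,66) and (99,67) within their 200 px tiles. Next I fit the known 130×100 rectangle to them.

Run:
```python
from h import *
import pickle
from scipy.optimize import least_squares
V=pickle.load(open("v.pkl","rb"))
off=dict(C=[(0,120),(79,103),(135,217),(49,225)],D=[(146,121),(267,104),(277,218),(190,226)],E=[(343,121),(466,104),(428,218),(340,226)])
pk=dict(C=[None,(102,121),(97,66),(100,67)],D=[(135,97),(105,122),(97,67),(99,67)],E=[(141,88),(115,126),(93,65),(95,65)])
obs=[(V[n][0],i,(np.array(pk[n][i])+.5)/5-.5+off[n][i],n) for n in pk for i in range(4) if pk[n][i]]
K=np.array([(65,50,0),(65,-50,0),(-65,-50,0),(-65,50,0)])
def pts(p): return p[:3]+Rn.from_euler("zy",[p[3],-p[4]]).apply(K)
def f(p):
    X=pts(p); return np.concatenate([(q:=Pm@np.r_[X[i],1])[:2]/q[2]-uv for Pm,i,uv,_ in obs])
r=least_squares(f,[588,70,97,.1,.35]); p=r.x
cov=np.sqrt(np.diag(np.linalg.inv(r.jac.T@r.jac)))*.5
print(p[:3].round(1),np.degrees(p[3:]).round(2),"sd",cov[:3].round(1),np.degrees(cov[3:]).round(2)); print(r.fun.reshape(-1,2).round(1).tolist())
for i in range(4): print(i,tri([(Pm,uv) for Pm,j,uv,_ in obs if j==i]))
sp=np.array([625.3,-108.]); print("dist spindle-face",np.linalg.norm(p[:2]-sp),"base yaw from that",np.degrees(np.arctan2(-(p[0]-sp[0]),p[1]-sp[1])))
```

```text
[589.   69.4  96.4] [ 4.92 27.6 ] sd [0.2 0.1 0.3] [0.11 0.19]
[[-0.7, 0.8], [0.7, 1.7], [1.0, -1.2], [-0.3, -1.9], [0.1, 0.9], [0.8, 1.4], [0.1, -1.4], [-1.8, -0.4], [0.1, -0.2], [1.5, 1.5], [-0.6, -1.2]]
0 (array([641.75405027, 123.79699107, 126.81052151]), array([0.8, 0.8]))
1 (array([650.5778332 ,  25.04993261, 127.64868377]), array([0.4, 0.5, 0.7]))
2 (array([536.71644393,  15.07203471,  66.98891096]), array([0.2, 0.2, 0.1]))
3 (array([527.12304475, 113.37763344,  66.6624425 ]), array([0.1, 0.1, 0.1]))
dist spindle-face 181.0924650038758 base yaw from that 11.57043740553021
```

The fit agrees with the text: the raw corners give 130×99 mm sides, centre (589.0, 69.3, 97), slope 27.7°, and yaw 5.1° from both edge pairs. The seat height is 18, the tip is at 72 and the core top at 74, all as they should be. Next: load the roll.

Run:
```python
from h import *
o=[180,0,0]
move_to([404.6,-256,150],o); servo_line([404.6,-256,40],feed=120); grip(30)
s=read_state(); print(s["t"],s["finger_gap"],s["finger_force"],s["ee_pos"])
servo_line([404.6,-256,145],feed=120); servo_line([625.3,-108,145],o,feed=180); wait(.3)
s=read_state(); print(s["t"],s["finger_gap"],s["ee_pos"],s["force"])
im=read_camera("wrist"); cv2.imwrite("pics/above.png",im[:,:,::-1])
```

```text
10.2333 34.717534151768646 58.995066806674004 [ 404.79098797 -256.10280639   40.55117347]
13.1833 34.468999049245184 [ 625.14630379 -108.32843357  145.14769186] [ 0.39071714  0.09441478 -1.57940253]
```

View pics/above.png

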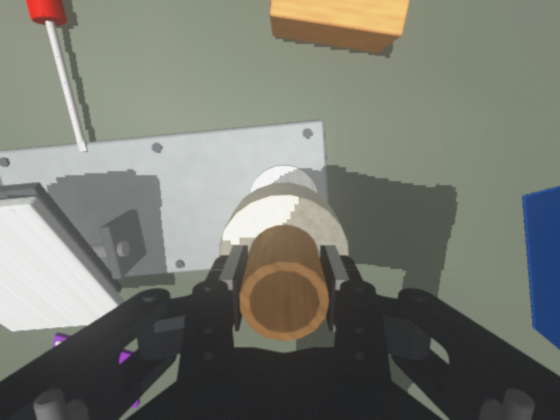

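The roll is held centred in the fingers: core ring at (284,293), seat disc just beyond it at (284,180). Next I insert it with a force guard.

Run:
```python
from h import *
p=P(calibration("wrist"))
for X in [(625.2,-108.3,180,1),(625.2,-108.3,139,1)]:
    q=p@np.array(X); print(q[:2]/q[2])
h1=servo_line([625.3,-108,68],feed=60,f_stop=12); s=read_state(); print(h1,s["ee_pos"],s["force"])
if not h1:
    h2=servo_line([625.3,-108,57],feed=25,f_stop=8); s=read_state(); print(h2,s["t"],s["ee_pos"],s["force"])
    if s["ee_pos"][2]<61:
        grip(85); wait(.1); servo_line([625.3,-108,160],feed=120); print(read_state()["t"],read_state()["finger_force"])
cv2.imwrite("pics/placed.png",read_camera("wrist")[:,:,::-1])
```

```text
[284.38321816 301.47209776]
[284.1561567  256.85325585]
False [ 625.62431548 -108.04172281   68.44166851] [ 0.55254598  0.82985159 -0.95845193]
True 15.0833 [ 625.42772864 -107.94748049   58.6071541 ] [-0.72627342  0.74213122  6.14769151]
16.7333 0.0
```

View pics/placed.png

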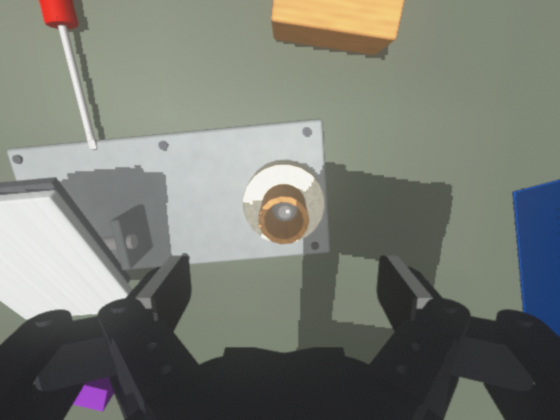

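The roll is seated: the TCP stopped at z 58.6, and the spindle tip shows inside the core ring at (285,215). Next is the module.

Run:
```python
from h import *
o=[180,0,9.1]; m=[433.8,252.7]
move_to(m+[120],o); servo_line(m+[14],feed=100,f_stop=15)
s=read_state(); print(s["t"],s["ee_pos"],s["force"])
grip(20); s=read_state(); print(s["t"],s["finger_gap"],s["finger_force"],s["ee_pos"])
servo_line(m+[200],feed=150)
S,Y=27.7,5.1; Rf=Rn.from_euler("ZY",[Y,-S],degrees=True).as_matrix(); n=Rf[:,2]; C=np.array([589,69.3,97.])
of=[180,-S,Y]; print(ik(C+n*134,of),ik(C+n*8,of))
move_to(C+n*134,of); wait(.2); s=read_state(); print(s["t"],s["finger_gap"],s["ee_pos"],s["tool_rot"],s["force"])
Pw=P(calibration("wrist")); im=read_camera("wrist"); cv2.imwrite("pics/hold.png",cv2.resize(im[:,:,::-1],(800,600),interpolation=cv2.INTER_CUBIC))
for k in [(50,35),(50,-35),(25,14)]:
    z=6 if k[0]==50 else 50
    for X in [s["ee_pos"]+Rf@np.array([k[0],k[1],z-14.5])]: q=Pw@np.r_[X,1]; print(k,q[:2]/q[2]*800/560)
```

```text
19.5083 [434.21217619 252.91237309  14.49493798] [ 0.23850541  0.21663609 -0.29221435]
20.0667 27.475032746179128 59.90844905376434 [434.00756621 252.7854796   14.3452078 ]
[  7.43931934   1.09338021 125.70491583  -2.52201809  25.54295444
  94.34726207] [  7.12086716  17.89247785 124.46128785  -5.41414611  10.00464039
  97.12171831]
22.5 27.514417952827664 [527.25733392  64.90764215 215.52638416] [-179.98239765  -27.65877739    5.18115522] [ 0.25189558  0.01515605 -1.54847582]
(50, 35) [300.65743038 225.37526592]
(50, -35) [510.62810215 225.57963209]
(25, 14) [350.55528587 344.77379118]
```

View pics/hold.png

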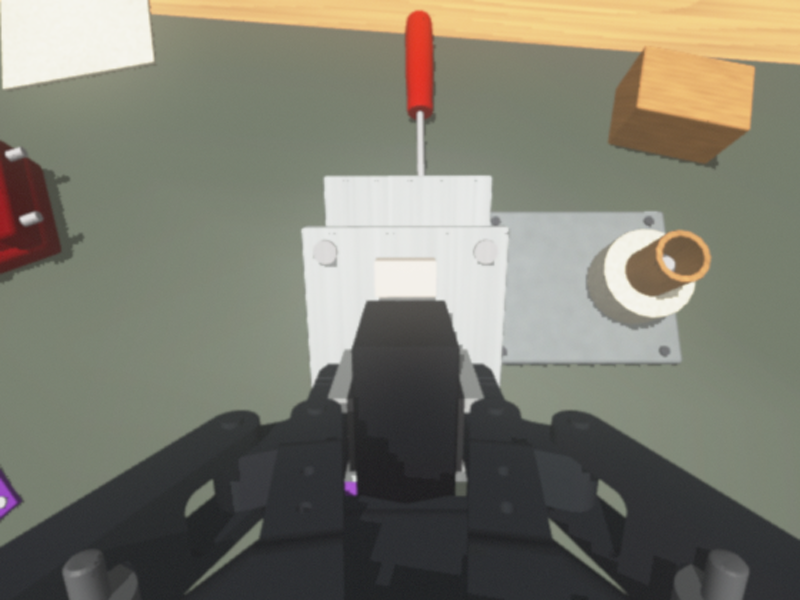

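The module's far plate corners are at (303,228) and (508,226), about 1 mm from prediction, and its edge is parallel to the face's far edge (325–491, 178). Next I approach the face, feel for contact and press.

Run:
```python
from h import *
S,Y=27.7,5.1; Rf=Rn.from_euler("ZY",[Y,-S],degrees=True).as_matrix(); n=Rf[:,2]; C=np.array([589,69.3,97.]); d=14.4; of=[180,-S,Y]
def st():
    s=read_state(); q=Rf.T@(s["ee_pos"]-C); print(round(s["t"],2),"tcp in face",q.round(2),"underside",round(q[2]-d,2),"F face",(Rf.T@s["force"]).round(2),"M",np.round(Rf.T@s["ft_torque"],2),"gap",round(s["finger_gap"],2)); return s
servo_line(C+n*(d+12),of,feed=100); wait(.3); st()
print(servo_line(C+n*(d-5),of,feed=15,f_stop=2.5)); wait(.2); st()
```

```text
24.07 tcp in face [2.800e-01 2.000e-02 2.672e+01] underside 12.32 F face [-0.73 -0.29 -1.94] M [0.03 0.41 0.01] gap 27.04
True
25.06 tcp in face [-8.600e-01 -1.000e-02  1.435e+01] underside -0.05 F face [1.36 0.26 1.24] M [ 0.1  -0.1  -0.08] gap 27.45
```

Run:
```python
from h import *
S,Y=27.7,5.1; Rf=Rn.from_euler("ZY",[Y,-S],degrees=True).as_matrix(); n=Rf[:,2]; C=np.array([589,69.3,97.]); d=14.4; of=[180,-S,Y]
def st():
    s=read_state(); q=Rf.T@(s["ee_pos"]-C); print(round(s["t"],2),"tcp in face",q.round(2),"underside",round(q[2]-d,2),"F",(Rf.T@s["force"]).round(2),"M",np.round(Rf.T@s["ft_torque"],2)); return s
for k in (-1,-2,-3,-4):
    servo_line(C+n*(d+k),of,feed=10); wait(.3); st()
Pw=P(calibration("wrist")); np.save("pics/pw.npy",Pw); im=read_camera("wrist"); cv2.imwrite("pics/press.png",cv2.resize(im[100:310,140:420,::-1],(800,600),interpolation=cv2.INTER_CUBIC))
im=read_camera("scene"); cv2.imwrite("pics/press_s.png",cv2.resize(im[170:290,250:410,::-1],(800,600),interpolation=cv2.INTER_CUBIC))
```

```text
25.67 tcp in face [-0.74 -0.05 13.33] underside -1.07 F [-3.81  0.66  2.79] M [ 0.1   0.69 -0.02]
26.22 tcp in face [-0.73 -0.06 12.37] underside -2.03 F [-4.7  -0.19  5.04] M [0.14 0.71 0.05]
26.77 tcp in face [-0.71 -0.07 11.43] underside -2.97 F [-3.78 -0.11  5.55] M [0.11 0.63 0.04]
27.32 tcp in face [-0.71 -0.06 10.5 ] underside -3.9 F [-4.67 -0.06  6.63] M [0.15 0.73 0.05]
```

View pics/press.png

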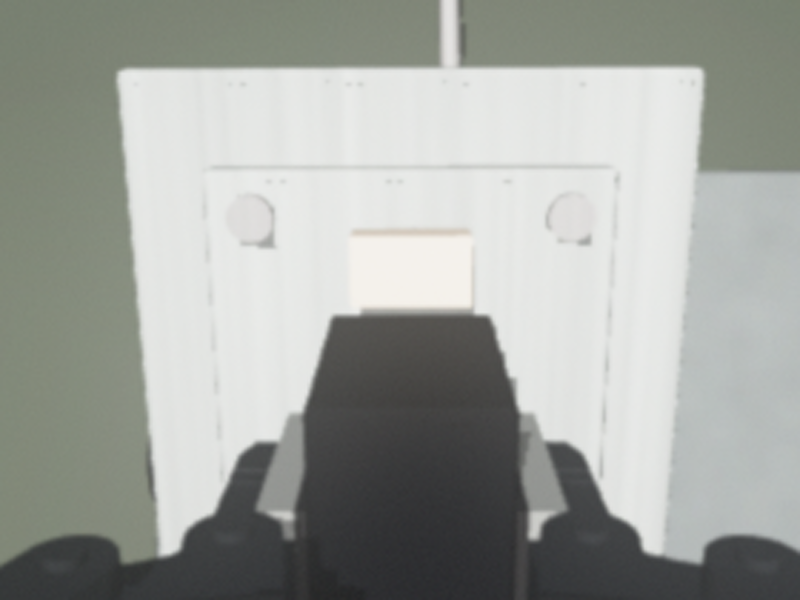

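View pics/press_s.png

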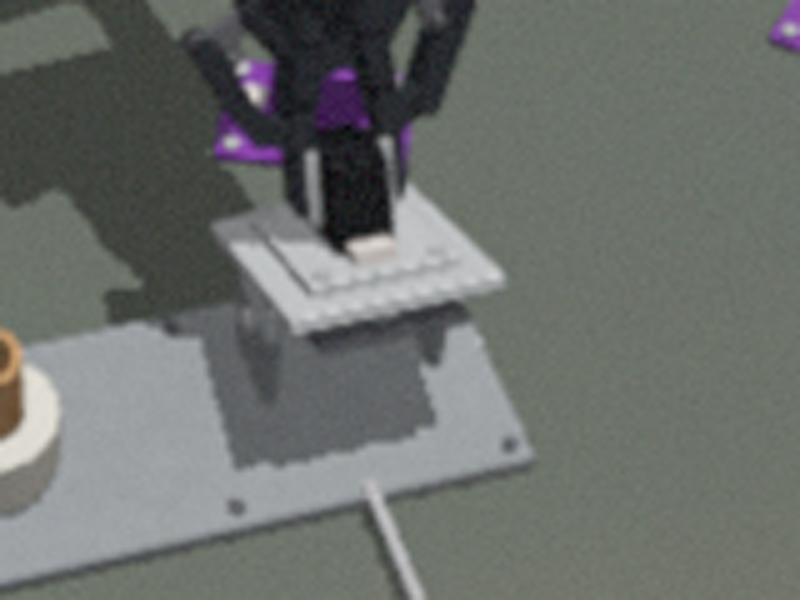

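Flush and centred to the eye: the module's edge at (208–617,168) is parallel to the face edge at (118–703,70), and the normal force change of 8.6 N implies about 6 mm. The moment hints at slightly uneven contact, so I check the slope by pressing at a few tilts and comparing the moments.

Run:
```python
from h import *
S0,Y=27.7,5.1; Rf=Rn.from_euler("ZY",[Y,-S0],degrees=True).as_matrix(); n=Rf[:,2]; C=np.array([589,69.3,97.]); d=14.4
def go(k,S,feed):
    U=C+n*k; servo_line(U+d*Rn.from_euler("ZY",[Y,-S],degrees=True).as_matrix()[:,2],[180,-S,Y],feed=feed)
def rd():
    v=[]
    for _ in range(8):
        wait(.03); s=read_state(); v.append(np.r_[Rf.T@s["force"],Rf.T@s["ft_torque"]])
    return np.mean(v,0)
for S in (26.2,27.7,29.2):
    go(6,S,40); wait(.2); a=rd(); out=[]
    for k in (0,-3.5):
        go(k,S,12); wait(.2); b=rd()-a; out.append(b[[0,2,3,4]].round(2).tolist())
    s=read_state(); print(S,round(s["t"],1),"free",a.round(2),"dFx dFz dMx dMy",out,s["tool_rot"])
```

```text
26.2 30.3 free [-1.03 -0.03 -1.91 -0.01  0.35 -0.  ] dFx dFz dMx dMy [[-0.27, 5.07, 0.07, -0.14], [-1.21, 10.14, 0.08, -0.22]] [-179.99960348  -26.2103238     5.10055741]
27.7 33.2 free [-1.17  0.14 -1.78 -0.01  0.37 -0.02] dFx dFz dMx dMy [[0.18, 3.1, 0.07, -0.13], [-0.5, 8.16, 0.11, -0.21]] [-179.99952793  -27.69911996    5.09981356]
29.2 36.1 free [-0.97 -0.04 -1.83  0.01  0.41  0.02] dFx dFz dMx dMy [[0.87, 3.95, 0.01, -0.04], [1.41, 8.67, 0.04, 0.07]] [-179.99993172  -29.2261811     5.10108735]
```

The normal force at equal depth has its minimum near 28.2°, and the centre of pressure flips sides between 27.7° and 29.2°. So flush is about 28.2°. Next: final press there, then hand in.

Run:
```python
from h import *
S,Y=28.2,5.1; Rf=Rn.from_euler("ZY",[Y,-S],degrees=True).as_matrix(); n=Rf[:,2]; C=np.array([589,69.3,97.]); d=14.4
def go(k,feed): servo_line(C+n*(k+d),[180,-S,Y],feed=feed)
def rd():
    v=[]
    for _ in range(8):
        wait(.03); s=read_state(); v.append(np.r_[Rf.T@s["force"],Rf.T@s["ft_torque"]])
    return np.mean(v,0)
go(6,40); wait(.2); a=rd(); go(0,15); go(-4.4,10); wait(.5); b=rd()-a; s=read_state()
print(s["t"],b.round(2),(Rf.T@(s["ee_pos"]-C)).round(2),s["finger_gap"],s["finger_force"],np.abs(s["qd"]).max())
T=read_camera("top"); cv2.imwrite("pics/final.png",cv2.resize(T[130:280,190:390,::-1],(800,600),interpolation=cv2.INTER_CUBIC))
if 6.5<b[2]<12.5 and s["finger_force"]>10: print(hand_in())
```

```text
38.8417 [-0.45 -0.21  9.95  0.16 -0.04  0.01] [ 0.14  0.   10.12] 27.348549972741143 60.36452293395996 0.1146468647589095
the job is handed in; nothing more can be done
None
```

I handed the job in at about 39 s of the 61 s limit, with no verdict returned: the roll is seated on the spindle and released, and the module is still gripped, flush on the 28.2° face and pushed in by an estimated 6 mm (9.95 N measured).

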